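# Clip the lap disc on its shaft and try the pedal

### The arm

A 6-joint arm with a two-finger parallel gripper is mounted at the origin on the work surface. World frame = base frame: x ahead of the robot, y to its left, z up, the work surface at z = 0. Lengths are in mm, angles in rad, forces in N, time in s.
With the tool pointing down it reaches from about 350 to 875 mm from the base axis. Payload 4.2 kg.
Tool frame: the origin (TCP) lies at the very end of the fingers, on their centre line; the grasp point (between the pads) lies 19 mm behind it; z points along the fingers, y is the line along which they close (so a half turn about z gives the same grasp; the last joint's range is limited). The gripper opens to 85 mm and grips with 20 to 120 N. Pads are 22 mm wide; open, the fingers measure 114 mm over their backs; the gripper's body (76 mm by 85 mm) begins 54 mm behind the grasp point. The pads swing forward as they close: fully open they stand 13 mm farther back than shut.
Start: joints at [-0.905, 0.385, 0.008, 0, -1.194, -0.259], TCP at [247.308, -573.967, 231.312] pointing down, gripper open.
Joint ranges: [-3.14, 3.14], [-1.21, 2.06], [-1.07, 1.41], [-3.16, 2.05], [-2.99, -0.16], [-3.1, 3.1]. Speed limits (rad/s): [2.79, 2.79, 3.14, 3.14, 3.14, 3.14].

### API

Orientations are given as a unit quaternion [x, y, z, w].
In Python, from bench import arm gives the robot as it stands.
- The arm moves only by the tool servo_tool, never from a script. Its argument "rows" is a list that holds one entry, the list of rows, each a list of 7 numbers: the finger opening in mm, from 0 to 85.4, then the shift along the tool's x, y, z in mm, then the turn, a rotation vector about the tool's x, y, z in rad. A call has 1 to 10 rows; each row is the pose to reach, as a shift and turn from the pose commanded when the call began, along the tool's axes at that moment; what a row does not reach only later rows make up. A row lasts 1/8 s, in which the tool goes at most 62.5 mm and 10.7 degrees, less where a joint would pass 70% of its speed; a pose out of reach is approached as far as the arm can. A call with a gripper value outside its range is refused whole. The fingers move at their own pace and stop on an object; the grip force is fixed at half the most. Time passes only in rows, so rows that repeat a pose let the fingers close. It gives the time, the measured TCP pose, the force, the opening and the grip force at its end, in the units of the state.
- arm.read_state(): the state, without advancing time (a new reading comes with each control period).
- arm.get_image(name): name is "scene" or "top" or "wrist"; returns the picture (420x560x3 uint8, red, green, blue); there is no depth.
- arm.camera_params(name): a dict with "intrinsics" (3x3 intrinsics, pixels), "R" (3x3) and "t" (3): a world point X has camera coordinates R X + t. Camera axes: x right, y down, z forward; pixel columns grow to the right and rows downward; lengths in mm; the calibration is good to about 2 mm. The wrist camera is an equidistant fisheye: a pixel r from the principal point sees the ray r / f radians off the axis. A picture is of the moment at which its call begins: read the wrist's pose just before it. camera_params takes no time and is no camera call; for the wrist camera it gives the pose at the moment of the call.
- arm.job_done(): hands the job in; it is judged then, once.
The state is a dict: "clock": time; "joints": joint angles; "joint_vel": joint speeds; "joint_efforts": joint torques, N m; "position": TCP position; "ee_rot": TCP orientation; "contact_force": force on the tool from outside, world axes, zero at the start; "wrist_torque": the same for the moment, N m; "gripper_width": finger opening in mm; "grasp_force": force on a finger pad.
Only numpy, scipy, OpenCV 4.12 (cv2) and the standard library are available. Lean on these libraries where they do the work, as an engineer would, in place of code of your own. Each camera call takes 0.05 s, during which the arm holds its last target. There are 200 camera calls.

### The job

Two steel retaining clips lie on the jeweller's bench. Take the smaller one, lay it on the disc of the polishing machine and push it sideways into the groove below the head of the upright shaft until its jaws snap round the shaft and it sits fully home. Only then press the foot pedal that stands on the bench down to its stop and let it come back up, and leave the other things on the bench where they are.

Things in the scene. Friction and masses are not known exactly. Their poses are not given: they have to be found in the camera images.
- clip: The smaller retaining clip: loose, plain steel, 87 mm long, 54 mm wide, 0.1 to 0.17 kg, lying flat. A 6 mm thick plate with a tail 26 mm wide at its rear, an upright grip tab on the tail's end, and two sprung jaws at its front. Origin: middle of its length, on its underside. x points from the tab to the open mouth between the jaws (the way to push), z up.
- clip_tab (a point): Centre of the smaller clip's grip tab, 24 mm above the clip's underside. The tab is a solid upright block, 14 mm (along the clip's x) by 26 mm (along y), rising from the plate to 42 mm above the underside. Same axes as the clip.
- clip_seat (a point): Point of the smaller clip where the shaft's axis lies once it is seated: 62 mm ahead of the tab's centre along x, 3 mm above the underside. The plate's edge is 12.4 mm behind it, the jaws reach 13 mm ahead of it. The mouth between the jaw noses is 20 mm wide at rest; pushed on (up to 20 N) it springs open over the 24 mm neck and closes beyond it.
- lap: Polishing machine, fixed: grey housing 220 mm square, above it a level metal disc (170 mm across, top 88 mm above the bench) on an upright steel shaft. A sheet guard, 106 mm from the shaft and 132 mm above the bench, stands round the far half; x points to the middle of the guard, so the side of -x is open. Origin on the bench under the shaft.
- groove (a point): Centre of the shaft's groove: the 24 mm thick neck, 10 mm high, between the disc's top and the shaft's head. This point is 5 mm above the disc's top, on the shaft's axis. The head is 36 mm across and 17 mm tall (top 115 mm above the bench). A clip slides along the disc's top, under the head, into the groove from any free side. Same axes as the machine.
- pedal (a joint): Angle of the foot pedal: 0 up, 0.20 rad pressed down to its stop. A spring brings it back up.
- pedal_tread (a point): Middle of the ribbed tread near the pedal's free end, on its top. The pedal is a dark plate 175 x 80 mm on a fixed base 200 x 100 mm; its level hinge pin lies 131 mm from this point along this point's +x and 34 mm above the bench (x is level while the pedal is up). Pressed to the stop this point goes down about 26 mm, to 41 mm above the bench; about 2 N at first, 8 N at the stop.
- big_clip_tab (a point): Centre of the grip tab of the larger clip (117 mm long, 73 mm wide, its mouth 26 mm wide), otherwise of the same make: not for this shaft; leave it lying.
- bottle: Clear bottle, 60 mm across, 160 mm tall; origin under its centre. Leave alone.
- brush_pot: Steel pot 72 mm across and 90 mm tall with brushes up to 220 mm; origin under its centre. Leave alone.
- compound_bar: Red-brown bar of polishing compound, 70 x 26 x 24 mm; origin under its centre. Leave alone.
- screwdriver: Screwdriver, 180 mm long, lying along the far side of the bench. Leave alone.
- tin: Flat round aluminium tin, 66 mm across, 32 mm high; origin under its centre. Leave alone.
- wax_block: Wooden block 70 x 50 x 30 mm near the robot; origin under its centre. Leave alone.

How it is judged (in metres and radians):
On the way, in this order (a step that is already met when the one before it is completed fails the run):
1. the smaller clip is seated in the shaft's groove (horizontal distance between clip_seat and groove below 0.004 m and z of clip_seat in the frame of groove between -0.005 and 0.005 m and angle between clip_seat's own z axis and vertical below 0.15 rad), for 0.2 s.
2. the pedal is pressed down to its stop (value of joint pedal above 0.18 rad), for 0.1 s.
At the end, for the whole second after the job is handed in: The smaller clip lies at rest in the shaft's groove, flat on the disc: its seat point within 4 mm of the shaft's axis and within 5 mm of the groove's mid-height, tilted less than 0.15 rad; the pedal is back up (below 0.03 rad) (all of step 1 and value of joint pedal below 0.03 rad and linear speed of clip below 0.01 m/s); the robot touches nothing.
It fails at once if the pedal is pressed (beyond 0.1 rad) while the clip is not seated (value of joint pedal above 0.1 rad and not (horizontal distance between clip_seat and groove below 0.004 m and z of clip_seat in the frame of groove between -0.005 and 0.005 m and angle between clip_seat's own z axis and vertical below 0.15 rad)).
It fails at once if another thing on the bench is moved by more than 30 mm (distance of any of big_clip_tab, bottle, brush_pot, compound_bar, screwdriver, tin, wax_block from where it was at the start of the episode above 0.03 m).
It also fails if it takes over 54 s, if anything falls off the work surface, if the arm or the gripper's body presses on something with over 40 N, if the wrist force passes 120 N, or if a joint passes its speed limit or range.

## Working session

There is one attempt and no reset: what is moved stays moved. The work goes in short steps, Python scripts to look and compute and a tool call to move; the robot and the scene stay as the last step left them, time stands still between calls to the robot, and variables do not carry over. Pictures are saved under pics/ and viewed, at most 10 in all, crops included, and the job is handed in when it is done.

Besides the shell and the picture viewer there is one more tool, called after "Request:" in YAML: its name, and indented under it one key for each argument. servo_tool: Moves the arm, as the interface text tells. Its arguments: {"type":"object","properties":{"rows":{"type":"array"}},"required":["rows"]}

```bash
mkdir -p pics; python3 - <<'E'
from bench import arm
import cv2,numpy as np
for n in("scene","top"):
    cv2.imwrite(f"pics/{n}0.png",arm.get_image(n)[:,:,::-1])
    p=arm.camera_params(n);R=np.array(p["R"]);print(n,p["intrinsics"],(-R.T@p["t"]).round(),R.round(3).tolist())
s=arm.read_state();print(s["position"],s["ee_rot"],s["clock"])
E
```

```text
scene [[412.88125145   0.         278.66942689]
 [  0.         412.88125145 211.8559539 ]
 [  0.           0.           1.        ]] [ 863. -444. 1031.] [[0.84, 0.542, 0.012], [0.467, -0.712, -0.525], [-0.276, 0.447, -0.851]]
top [[420.56565684   0.         275.32582513]
 [  0.         420.56565684 211.73254275]
 [  0.           0.           1.        ]] [ 353.   40. 1031.] [[0.074, -0.997, -0.001], [-0.97, -0.071, -0.232], [0.231, 0.018, -0.973]]
[ 247.07999355 -573.49927793  230.34698975] [-2.01903420e-01  9.79404950e-01  9.44198607e-04 -2.46492919e-04] 0.1
```

View pics/scene0.png

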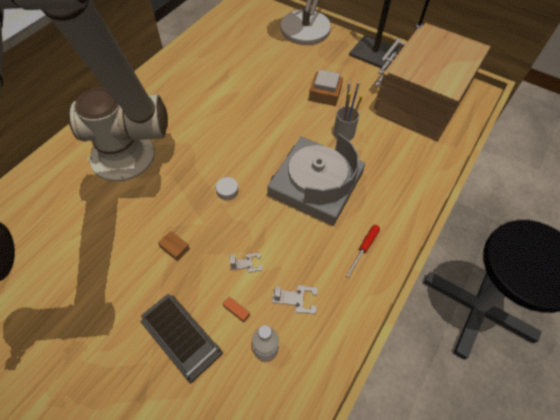

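View pics/top0.png

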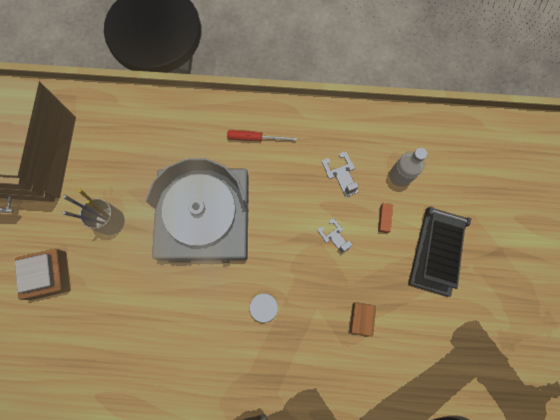

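The top view shows the small clip near (335,237), with its tab near (345,246) and its mouth up-left. The big clip is at (342,175), the shaft head at (197,206) with the guard on the far side, and the pedal at (440,252). I'll enlarge these areas.

```bash
python3 - <<'E'
import cv2,numpy as np
t=cv2.imread("pics/top0.png")
def c(u,v,w,h,s): return cv2.resize(t[v:v+h,u:u+w],None,fx=s,fy=s,interpolation=cv2.INTER_CUBIC)
a=c(310,210,50,50,8); b=c(147,157,100,100,4)   # 400x400 each
p=c(405,200,70,100,2)
im=np.zeros((600,800,3),np.uint8); im[:400,:400]=a; im[:400,400:]=b; im[400:600,:140]=p
cv2.imwrite("pics/crop0.png",im)
E
```

```text
(no output)
```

View pics/crop0.png

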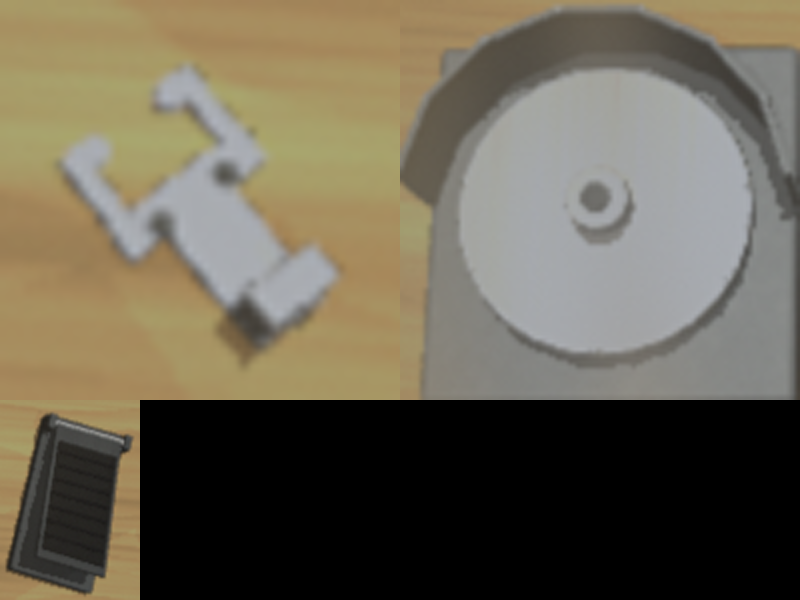

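```bash
cat > h.py <<'E'
import numpy as np
from bench import arm
def ray(n,u,v):
    p=arm.camera_params(n);K=np.array(p["intrinsics"]);R=np.array(p["R"]);t=np.array(p["t"])
    q=np.linalg.inv(K)@[u,v,1]
    if n=="wrist":
        th=np.hypot(q[0],q[1]);q=np.array([*(q[:2]/max(th,1e-9)*np.sin(th)),np.cos(th)])
    return -R.T@t,R.T@q
def hit(n,u,v,z):
    c,d=ray(n,u,v);return c+d*(z-c[2])/d[2]
def proj(n,X):
    p=arm.camera_params(n);K=np.array(p["intrinsics"]);q=np.array(p["R"])@X+p["t"]
    if n=="wrist":
        r=np.hypot(*q[:2]);q=np.array([*(q[:2]/max(r,1e-9)*np.arctan2(r,q[2])),1])
    return (K@(q/q[2]))[:2]
E
python3 - <<'E'
from h import *
T=lambda x,y,z:hit("top",x,y,z).round(1)
A=lambda x,y,z:T(310+x/8-.5,210+y/8-.5,z)
B=lambda x,y,z:T(147+(x-400)/4-.5,157+y/4-.5,z)
P=lambda x,y,z:T(405+x/2-.5,200+(y-400)/2-.5,z)
tab=A(292,282,42);fr=A(124.5,115,6);d=fr-tab
print("tab",tab,"front",fr,np.hypot(*d[:2]),"yaw",np.arctan2(d[1],d[0]))
print([A(x,y,42) for x,y in((243,290),(315,245),(342,272),(270,320))])
print("head",B(598,196,115),"disc",B(606,211,88))
print("guard ends",B(400,185,132),B(785,215,132), "housing",B(428,400,0))
print("pedal free",P(37,553,67),P(104,575,67),"hinge",P(46,420,34),P(130,445,34))
for n,u,v,z in(("bottle",420,154,160),("tin",264,307,32),("bar",386,218,24),("pot",97,210,90),("wax",364,319,30)):print(n,T(u,v,z))
print(A(500,-300,42))
E
```

```text
tab [ 520.1 -114.4   42. ] front [574.8 -66.2   6. ] 72.90630974065272 yaw 0.7223138564944745
[array([ 516.7, -100. ,   42. ]), array([ 531.7, -120.8,   42. ]), array([ 524.2, -129.1,   42. ]), array([ 508.3, -108.3,   42. ])]
head [572.1 236.3 115. ] disc [570.  236.5  88. ]
guard ends [566.2 342.5 132. ] [564.8 128.8 132. ] housing [463.2 350.    0. ]
pedal free [ 457.1 -287.5   67. ] [ 438.  -362.7   67. ] hinge [ 622.9 -310.8   34. ] [ 599.1 -411.9   34. ]
bottle [ 713.7 -251.2  160. ]
tin [362.3  68.4  32. ]
bar [ 596.6 -212.7   24. ]
pot [550.6 467.9  90. ]
wax [ 352.4 -163.7   30. ]
[ 706.4 -172.1   42. ]
```

```bash
cat >> h.py <<'E'
from scipy.spatial.transform import Rotation as Ro
def goto(x,y,z,yaw):
    "shift and turn in tool axes to a TCP target, tool down, tool x opposite to heading yaw"
    s=arm.read_state();R=Ro.from_quat(s["ee_rot"])
    T=Ro.from_matrix(np.array([[-np.cos(yaw),-np.sin(yaw),0],[-np.sin(yaw),np.cos(yaw),0],[0,0,-1.]]).T)
    print("shift",(R.inv().apply(np.array([x,y,z])-s["position"])).round(1),"turn",(R.inv()*T).as_rotvec().round(3),
      "| at",np.round(s["position"],1),"F",np.round(s["contact_force"],1),"w",round(s["gripper_width"],1),"t",round(s["clock"],2))
E
python3 -c "
from h import *
goto(520,-114,180,.70)"
```

```text
shift [-432.4  314.    50.9] turn [ 0.002  0.    -0.293] | at [ 247.1 -573.5  230.3] F [-0.   0.  -0.1] w 85.4 t 0.1
```

Request:
servo_tool:
  rows:
    - [[85,-48,35,0,0,0,-0.03],[85,-96,70,0,0,0,-0.06],[85,-144,105,5,0,0,-0.1],[85,-192,140,10,0,0,-0.13],[85,-240,174,20,0,0,-0.16],[85,-288,209,30,0,0,-0.2],[85,-336,244,40,0,0,-0.23],[85,-384,279,45,0,0,-0.26],[85,-432,314,51,0.002,0,-0.293],[85,-432,314,51,0.002,0,-0.293]]

```text
clock: 1.35
position: [521.1, -111.6, 179.3]
ee_rot: [-0.345, 0.938, -0.001, -0.0]
contact_force: [-0.8, -0.8, -0.7]
gripper_width: 84.9
grasp_force: 0.0
```

```bash
python3 - <<'E'
from h import *
import cv2
im=arm.get_image("wrist");cv2.imwrite("pics/w1.png",im[:,:,::-1])
print([proj("wrist",np.array(p)).round(1) for p in((520,-114,42),(575,-66,6))])
goto(520,-114,180,.70)
cv2.imwrite("pics/w1b.png",im[:,:,::-1])
E
```

```text
[array([275.2, 198.5]), array([276.4, 257.5])]
shift [ 0.7 -0.7 -0.5] turn [-0.001 -0.002  0.003] | at [ 520.1 -113.   179.5] F [-0.  -0.4 -0.5] w 84.7 t 1.4
```

View pics/w1.png

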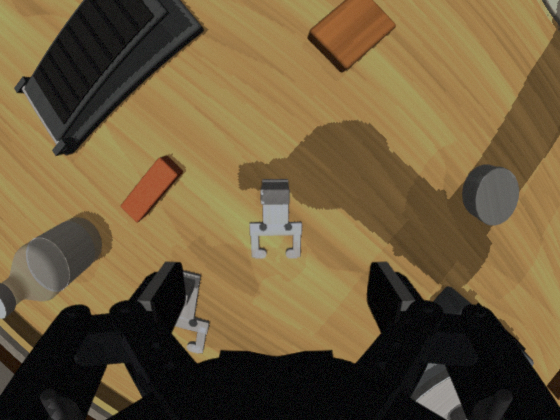

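```bash
python3 - <<'E'
from h import *
import cv2
t=cv2.imread("pics/w1.png")
cv2.imwrite("pics/w1c.png",cv2.resize(t[170:270,235:315],None,fx=6,fy=6,interpolation=cv2.INTER_CUBIC))
print(ray("wrist",275,198)[0])
E
```

```text
[ 467.50244457 -157.48668357  321.64946004]
```

View pics/w1c.png

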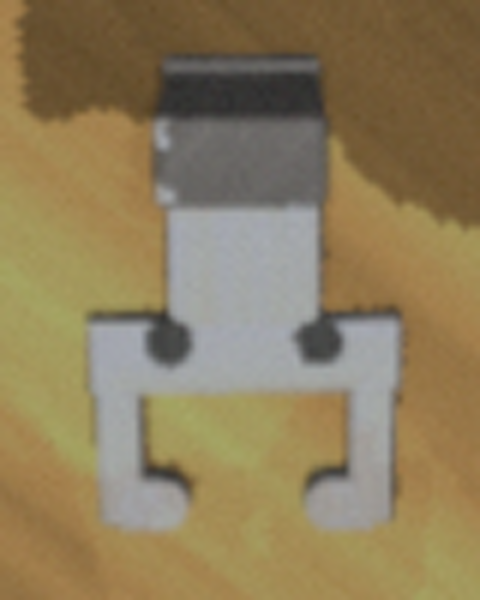

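```bash
python3 - <<'E'
from h import *
W=lambda x,y,z:hit("wrist",235+x/6-.5,170+y/6-.5,z)
t=W(241,161,42);f=W(247.5,527,6);d=f-t;yaw=np.arctan2(d[1],d[0]);print(t,f,np.hypot(*d[:2]),yaw)
a=W(90,318,6);b=W(400,318,6);e=b-a;print("edge yaw",np.arctan2(-e[0],e[1]),np.hypot(*e[:2]))
a=W(155,118,42);b=W(325,118,42);e=b-a;print("tab yaw",np.arctan2(-e[0],e[1]),np.hypot(*e[:2]))
goto(t[0],t[1],10,yaw)
E
```

```text
[ 518.7907728  -115.66057382   42.        ] [575.25137424 -66.64620469   6.        ] 74.7676928631418 0.714917948359896
edge yaw 0.702908057623461 52.81023290923796
tab yaw 0.7025953719553678 24.911223976447356
shift [  2.4  -1.1 169.5] turn [-0.001 -0.002 -0.012] | at [ 520.1 -113.   179.5] F [-0.  -0.4 -0.5] w 84.7 t 1.4
```

Request:
servo_tool:
  rows:
    - [[60,2.4,-1.1,50,0,0,-0.008],[60,2.4,-1.1,100,0,0,-0.008],[60,2.4,-1.1,140,0,0,-0.008],[60,2.4,-1.1,160,0,0,-0.008],[60,2.4,-1.1,169,0,0,-0.008],[60,2.4,-1.1,169,0,0,-0.008],[24,2.4,-1.1,169,0,0,-0.008],[15,2.4,-1.1,169,0,0,-0.008],[15,2.4,-1.1,169,0,0,-0.008],[15,2.4,-1.1,169,0,0,-0.008]]

```text
clock: 2.65
position: [519.5, -117.4, 12.6]
ee_rot: [-0.347, 0.938, -0.001, 0.001]
contact_force: [-1.1, -0.4, 6.7]
gripper_width: 25.3
grasp_force: 59.6
```

```bash
python3 -c "
from h import *
goto(455,236,160,0)"
```

```text
shift [-181.   309.8 -148.3] turn [-0.003  0.002  0.708] | at [ 519.5 -117.4   12.6] F [-1.1 -0.4  6.7] w 25.3 t 2.65
```

Request:
servo_tool:
  rows:
    - [[15,0,0,-40,0,0,0],[15,0,0,-90,0,0,0],[15,-20,35,-130,0,0,0.08],[15,-45,77,-148,0,0,0.19],[15,-72,124,-148,0,0,0.3],[15,-100,170,-148,0,0,0.41],[15,-127,217,-148,0,0,0.52],[15,-155,265,-148,0,0,0.62],[15,-181,310,-148,-0.003,0.002,0.708],[15,-181,310,-148,-0.003,0.002,0.708]]

```text
clock: 3.9
position: [454.0, 239.2, 158.6]
ee_rot: [-0.002, 1.0, 0.001, -0.001]
contact_force: [-0.4, -1.8, -2.7]
gripper_width: 25.3
grasp_force: 59.6
```

```bash
python3 - <<'E'
from h import *
import cv2
im=arm.get_image("wrist")[:,:,::-1]
t=arm.get_image("top")[:,:,::-1]
o=np.zeros((600,800,3),np.uint8);o[:420,:560]=im
o[300:600,400:800]=cv2.resize(t[157:257,147:280],(400,300),interpolation=cv2.INTER_CUBIC)
cv2.imwrite("pics/w2.png",o)
print(proj("wrist",np.array((571.5,236.5,115.))),[proj("top",np.array((571.5,236.5,z))).round(1) for z in(115.,88.)])
goto(455,236,160,0)
E
```

```text
[275.25425646 377.28979789] [array([195.9, 205.7]), array([198.1, 208.6])]
shift [-1.  -0.3 -1.7] turn [-0.    -0.003  0.001] | at [454.  236.3 158.3] F [ 0.2 -0.7 -2. ] w 24.9 t 4.0
```

View pics/w2.png

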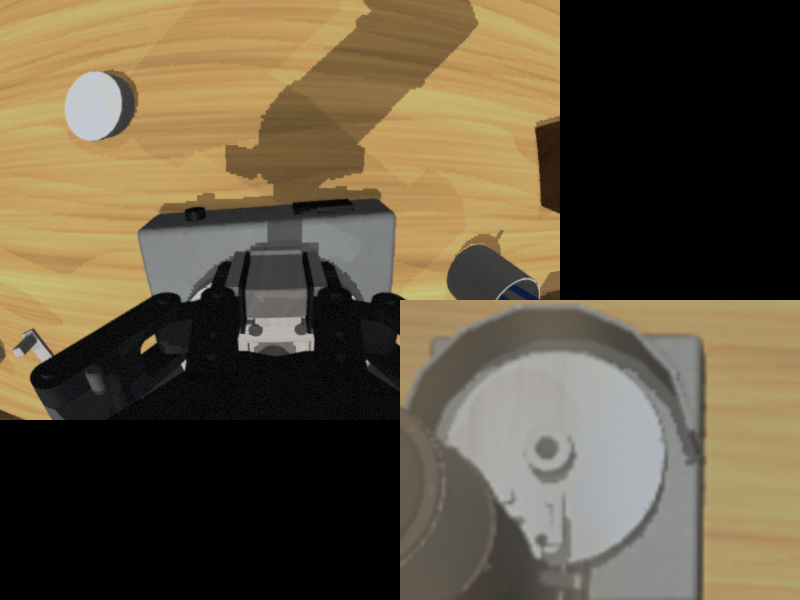

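Request:
servo_tool:
  rows:
    - [[15,0,0,30,0,0,0],[15,0,0,48,0,-0.003,0],[15,0,0,54,0,-0.003,0],[15,0,0,56,0,-0.003,0],[15,0,0,57,0,-0.003,0],[15,0,0,57,0,-0.003,0]]

```text
clock: 4.75
position: [454.9, 236.3, 102.3]
ee_rot: [0.0, 1.0, 0.001, 0.001]
contact_force: [0.9, -0.4, -1.0]
gripper_width: 24.9
grasp_force: 59.6
```

Request:
servo_tool:
  rows:
    - [[15,0,0,1,0,0,0],[15,0,0,1.5,0,0,0],[15,0,0,1.5,0,0,0]]

```text
clock: 5.12
position: [454.6, 236.3, 100.6]
ee_rot: [-0.0, 1.0, 0.0, 0.001]
contact_force: [-0.8, -0.0, 2.3]
gripper_width: 25.0
grasp_force: 60.0
```

```bash
python3 - <<'E'
from h import *
import cv2
t=arm.get_image("top")[:,:,::-1];s=arm.get_image("scene")[:,:,::-1]
o=np.zeros((600,800,3),np.uint8)
o[:400,:400]=cv2.resize(t[180:260,160:240],(400,400),interpolation=cv2.INTER_CUBIC)
o[:400,400:]=cv2.resize(s[120:220,260:360],(400,400),interpolation=cv2.INTER_CUBIC)
cv2.imwrite("pics/w3.png",o[:400])
goto(508,236.4,101,0)
x=arm.read_state()["position"][0]
print([proj("top",np.array(p)).round(1) for p in((570.5,236.4,115.),(x+75,236.3+27,94.),(x+75,236.3-27,94.))])
E
```

```text
shift [-53.4   0.1  -0.4] turn [0.001 0.001 0.   ] | at [454.6 236.3 100.5] F [-2.5 -0.1  3.9] w 25.2 t 5.22
[array([195.9, 206.2]), array([183.7, 225. ]), array([207.3, 226.7])]
```

View pics/w3.png

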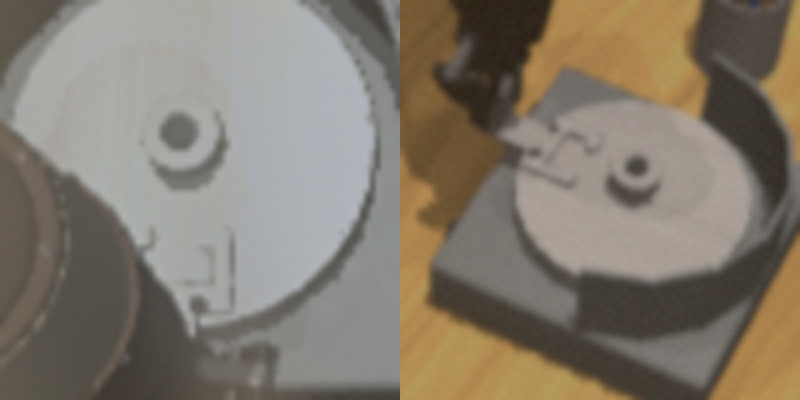

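```bash
python3 - <<'E'
from h import *
x=454.6
def C(p):
    a=proj("scene",np.array(p));return ((a+.5-[260,120])*4+[400,0]).round(1)
def D(p):
    a=proj("top",np.array(p));return ((a+.5-[160,180])*5).round(1)
for n,p in dict(head=(570.5,236.4,115.),Lfront=(x+75,263.3,94.),Rfront=(x+75,209.3,94.),Lnose=(x+70,236.3+10,94.),Rnose=(x+70,236.3-10,94.),Rrear=(x+37,209.3,94.)).items(): print(n,C(p),D(p))
E
```

```text
head [635.  170.6] [181.9 133.3]
Lfront [602.1 140.1] [121.2 227.4]
Rfront [563.7 189.2] [239.2 235.9]
Lnose [584.2 152.4] [157.  240.8]
Rnose [570.  170.5] [200.7 244. ]
Rrear [518.7 166.2] [229.8 318.5]
```

Request:
servo_tool:
  rows:
    - [[15,-8,-1.2,-0.6,0,0,0],[15,-18,-1.2,-0.6,0,0,0],[15,-25,-1.2,-0.6,0,0,0],[15,-29,-1.2,-0.6,0,0,0],[15,-33,-1.2,-0.6,0,0,0],[15,-36,-1.2,-0.6,0,0,0]]

```text
clock: 5.98
position: [490.7, 234.9, 100.6]
ee_rot: [0.0, 1.0, 0.0, 0.001]
contact_force: [-0.4, -0.0, -0.6]
gripper_width: 25.1
grasp_force: 59.7
```

Request:
servo_tool:
  rows:
    - [[15,-2,0,0,0,0,0],[15,-4,0,0,0,0,0],[15,-6,0,0,0,0,0]]

```text
clock: 6.35
position: [495.5, 234.6, 100.7]
ee_rot: [0.0, 1.0, -0.0, -0.001]
contact_force: [-5.3, 0.9, 2.5]
gripper_width: 24.8
grasp_force: 60.0
```

Request:
servo_tool:
  rows:
    - [[15,-2,0.5,0,0,0,0],[15,-4,0.5,0,0,0,0],[15,-6,0.5,0,0,0,0],[15,-6,0.5,0,0,0,0]]

```text
clock: 6.85
position: [503.1, 235.5, 100.7]
ee_rot: [0.0, 1.0, 0.0, 0.001]
contact_force: [-0.5, 0.2, -1.6]
gripper_width: 24.8
grasp_force: 59.7
```

Request:
servo_tool:
  rows:
    - [[15,-2,0,0,0,0,0],[15,-3,0,0,0,0,0],[15,-4,0,0,0,0,0],[15,-5,0,0,0,0,0],[15,-5,0,0,0,0,0]]

```text
clock: 7.48
position: [507.8, 235.5, 100.9]
ee_rot: [0.0, 1.0, 0.0, 0.001]
contact_force: [-0.3, 0.0, -1.0]
gripper_width: 24.9
grasp_force: 59.6
```

Request:
servo_tool:
  rows:
    - [[15,-1,0,0,0,0,0],[15,-2,0,0,0,0,0],[15,-2,0,0,0,0,0]]

```text
clock: 7.85
position: [508.2, 235.3, 100.8]
ee_rot: [0.0, 1.0, -0.0, -0.001]
contact_force: [-6.7, 1.5, 2.6]
gripper_width: 25.1
grasp_force: 60.2
```

Request:
servo_tool:
  rows:
    - [[15,1.3,0,0,0,0,0],[30,1.3,0,0,0,0,0],[50,1.3,0,0,0,0,0],[60,1.3,0,0,0,0,0],[60,1.3,0,-20,0,0,0],[60,1.3,0,-70,0,0,0],[60,30,0,-110,0,0,0],[60,80,0,-120,0,0,0],[60,130,0,-120,0,0,0],[60,130,0,-120,0,0,0]]

```text
clock: 9.1
position: [377.1, 234.8, 221.4]
ee_rot: [-0.001, 1.0, 0.001, 0.001]
contact_force: [-0.4, 0.1, -0.3]
gripper_width: 60.2
grasp_force: 0.0
```

```bash
python3 - <<'E'
from h import *
import cv2
t=arm.get_image("top")[:,:,::-1];w=arm.get_image("wrist")[:,:,::-1]
o=np.zeros((420,800,3),np.uint8)
o[:400,:400]=cv2.resize(t[180:260,160:240],(400,400),interpolation=cv2.INTER_CUBIC)
q=proj("wrist",np.array((540,236.,90.)));print(q);u,v=q.astype(int);u0=np.clip(u-66,0,428);v0=np.clip(v-66,0,288)
o[:396,400:796]=cv2.resize(w[v0:v0+132,u0:u0+132],None,fx=3,fy=3,interpolation=cv2.INTER_CUBIC)
cv2.imwrite("pics/w4.png",o);print(u0,v0)
D=lambda p:((proj("top",np.array(p))+.5-[160,180])*5).round(1)
W=lambda p:((proj("wrist",np.array(p))+.5-[u0,v0])*3+[400,0]).round(1)
for n,p in dict(tab=(508.5,236.,130.),head=(570.5,236,115.),nose=(583.5,236,94.)).items():print(n,D(p),W(p))
goto(500,-200,250,0)
E
```

```text
[275.18086743 346.93954718]
209 280
tab [159.8 262.6] [600.  207.6]
head [182.8 133.4] [600.1 309.4]
nose [194.6 117.2] [600.1 293.6]
shift [-120.1 -435.8  -29.1] turn [0.002 0.003 0.001] | at [379.6 235.8 221.3] F [ 0.5  0.3 -0.3] w 60.1 t 9.2
```

View pics/w4.png

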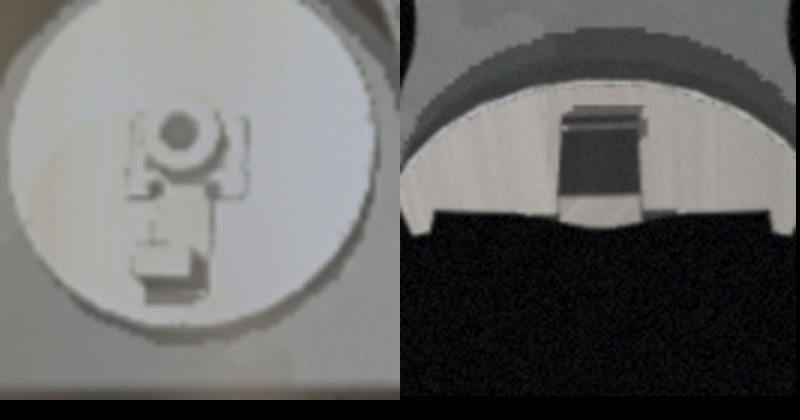

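The clip is seated: its tab sits at (162,262) in the crop, where predicted, with the jaws round the shaft and lying flat. Next is the pedal.

```bash
python3 -c "
from h import *
goto(482,-330,110,0)"
```

```text
shift [-101.6 -566.1  110.7] turn [0.002 0.003 0.001] | at [379.6 235.8 221.3] F [ 0.5  0.3 -0.3] w 60.1 t 9.2
```

Request:
servo_tool:
  rows:
    - [[0,-10,-56,0,0,0,0],[0,-20,-113,0,0,0,0],[0,-31,-170,0,0,0,0],[0,-41,-227,0,0,0,0],[0,-51,-284,10,0,0,0],[0,-62,-341,20,0,0,0],[0,-72,-398,40,0,0,0],[0,-82,-455,60,0,0,0],[0,-92,-512,80,0,0,0],[0,-102,-566,100,0.002,0.003,0.001]]

```text
clock: 10.45
position: [482.1, -334.1, 119.1]
ee_rot: [0.001, 1.0, -0.001, -0.001]
contact_force: [1.6, 1.3, 0.6]
gripper_width: 0.6
grasp_force: 0.0
```

```bash
python3 - <<'E'
from h import *
import cv2
w=arm.get_image("wrist")[:,:,::-1]
t=arm.get_image("top")[:,:,::-1]
o=np.zeros((600,800,3),np.uint8);o[:420,:560]=w
o[400:600,520:800]=cv2.resize(t[200:300,375:515],(280,200))
o[:120,560:680]=cv2.resize(t[195:235,180:220],(120,120))
cv2.imwrite("pics/w5.png",o)
for p in ((482,-330,67.),(447.5,-325,67.),(611,-361,34.)):print(proj("wrist",np.array(p)).round(1))
goto(482,-330,70,0)
E
```

```text
[284.  235.3]
[292.3 180.8]
[248.1 357.5]
shift [-1.4  5.7 46.2] turn [-0.001 -0.007 -0.008] | at [ 480.9 -335.7  116.2] F [-0.2  0.4 -1. ] w -0.1 t 10.55
```

View pics/w5.png

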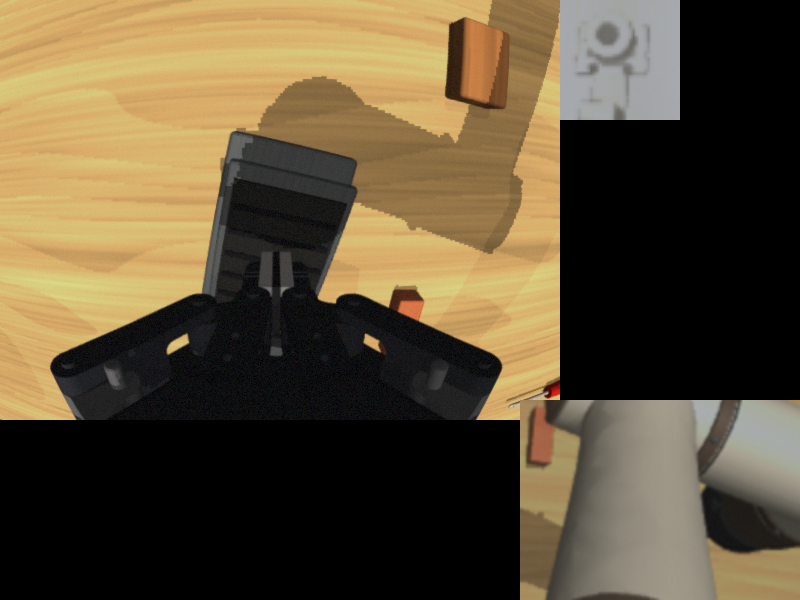

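Request:
servo_tool:
  rows:
    - [[0,-1.4,5.7,20,0,-0.007,-0.008],[0,-1.4,5.7,42,0,-0.007,-0.008],[0,-1.4,5.7,55,0,-0.007,-0.008],[0,-1.4,5.7,65,0,-0.007,-0.008],[0,-1.4,5.7,73,0,-0.007,-0.008],[0,-1.4,5.7,77,0,-0.007,-0.008],[0,-1.4,5.7,78,0,-0.007,-0.008],[0,-1.4,5.7,78,0,-0.007,-0.008]]

```text
clock: 11.55
position: [481.6, -325.0, 43.2]
ee_rot: [-0.003, 1.0, -0.001, 0.002]
contact_force: [-5.0, 0.3, 6.9]
gripper_width: -0.1
grasp_force: 3.4
```

Request:
servo_tool:
  rows:
    - [[0,0,0,2,0,0,0],[0,0,0,4,0,0,0],[0,0,0,6,0,0,0],[0,0,0,6,0,0,0]]

```text
clock: 12.05
position: [481.6, -325.0, 40.0]
ee_rot: [-0.004, 1.0, -0.001, 0.001]
contact_force: [-8.9, 4.5, 21.2]
gripper_width: -0.3
grasp_force: 10.7
```

At the stop: the force rose to 21 N at z = 40. I'll hold briefly, then rise.

Request:
servo_tool:
  rows:
    - [[0,0,0,6,0,0,0],[0,0,0,0,0,0,0],[0,0,0,-12,0,0,0],[0,0,0,-25,0,0,0],[0,0,0,-40,0,0,0],[0,0,0,-80,0,0,0],[0,0,0,-130,0,0,0],[0,60,0,-160,0,0,0],[0,90,0,-160,0,0,0],[0,90,0,-160,0,0,0]]

```text
clock: 13.3
position: [389.9, -325.0, 196.8]
ee_rot: [-0.003, 1.0, -0.001, 0.003]
contact_force: [-0.7, -0.3, -0.0]
gripper_width: 0.1
grasp_force: 0.0
```

```bash
python3 - <<'E'
from h import *
import cv2
w=arm.get_image("wrist")[:,:,::-1];t=arm.get_image("top")[:,:,::-1]
o=np.zeros((600,800,3),np.uint8);o[:420,:560]=w
o[200:600,400:800]=cv2.resize(t[180:260,160:240],(400,400))
cv2.imwrite("pics/w6.png",o)
for p in ((447.5,-325,67.),(447.5,-325,41.)):print(proj("wrist",np.array(p)).round(1))
goto(400,-325,200,0)
E
```

```text
[275.5 259.5]
[275.5 248.5]
shift [-8.   0.3 -3.7] turn [-0.002  0.006  0.007] | at [ 392.  -325.4  196.2] F [ 0.2  0.4 -1. ] w 0.1 t 13.4
```

View pics/w6.png

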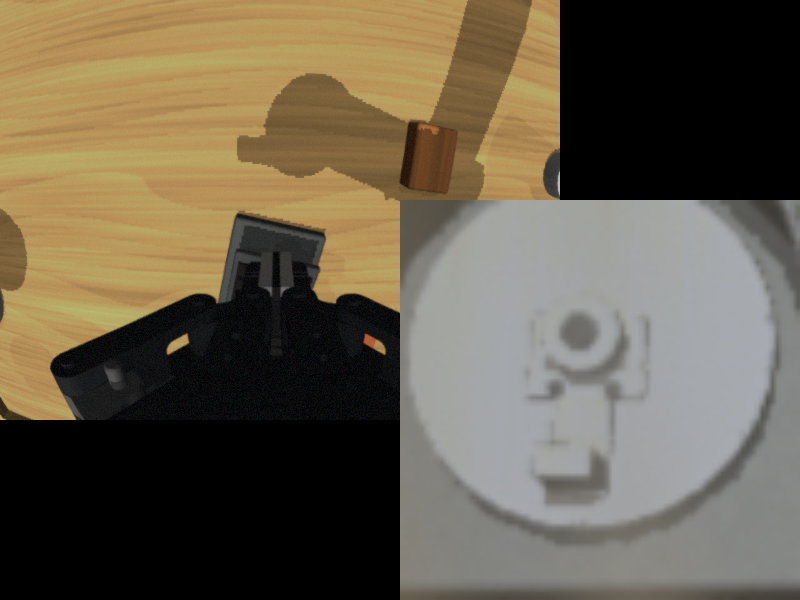

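The clip is still seated in the groove. The pedal is back up, with its plate end near row 258 where 259.5 was predicted, and the arm is clear of everything.

```bash
python3 -c "
from bench import arm
print(arm.job_done())"
```

```text
the job is handed in; nothing more can be done
None
```

The smaller clip is seated in the shaft's groove, the pedal was then pressed to its stop and came back up, and the job is handed in at about 13.4 s on the robot's clock; no verdict was returned.

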